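# Hook the battery tray out from under the combat robot's front armour

### The job

Take the red-handled pull hook off its stand, tilt it in under the combat robot's front armour ledge, catch the loop of the orange battery tray and pull the tray all the way out. Then hang the hook back in its stand. Use only the hook on the tray, never the gripper itself, and leave the loose things on the table where they are.

Things in the scene. Friction and masses are not known exactly. Their poses are not given: they have to be found in the camera images.
- hook_grip (a point): centre of the pull hook's red handle: a square bar 22 x 22 mm, 48 mm long, its axis along z (+z away from the hook end). Below it on the same axis: a steel collar 36 mm across, 6 mm thick, its underside 30 mm below this point; then a straight shank 8 mm thick, 165 mm long, and a bent toe. Hook about 160 g. It starts hanging in the stand, its -x the way of the stand's -x.
- hook_bend (a point): corner between the hook's shank and toe (on the centre lines), 195 mm below hook_grip; same axes. The toe is 24 mm long and 8 mm thick, turned 70 degrees from the shank's downward direction towards -x: its end is at (-23, 0, -8) mm from here, with a rounded end of 4 mm radius beyond.
- stand_seat (a point): the hook's seat in its fixed stand: mid-slot on the top face of a level aluminium fork, 200 mm above the table; z up. The slot is 24 mm wide, runs along x, is open at -x (mouth 50 mm away), ends 12 mm behind at +x. Hung up, the hook's collar rests on the fork, underside at this point, shank down through the slot, toe to -x. Nothing of the stand is higher than the fork.
- ledge_edge (a point): middle of the lower front edge of the fixed black combat robot's steel armour ledge, 165 mm above the table; x points into the machine, y along the edge, z up. The ledge is 20 mm thick, 360 mm wide (180 to each side) and overhangs 100 mm of space, empty but for the tray's loop. A yellow mark on its top shows where the loop is. A low tube (top 214 mm above the table) lies 155 mm and more behind the edge.
- loop_bar (a point): middle of the cross bar of the orange battery tray's level aluminium pull loop, 40 mm above the table; axes as ledge_edge. Round bar 10 mm thick; cross bar along y, side bars 80 mm apart (centres) go 60 mm back (+x) to the tray's front: an opening 70 x 55 mm, free above and below. Tray shut: 25 mm behind the ledge's front edge, moving to -x as the tray comes out.
- tray (a joint): how far the battery tray is pulled out, m: 0 shut, 0.10 at its end stop. It slides level towards the ledge frame's -x and drags with about 3 N; it stays where it is left.
- tape_center (a point): centre of the loose roll of grey tape lying flat, 90 mm across, 45 mm high; leave it.
- jar_center (a point): centre of the loose amber screw jar, 50 mm across, 60 mm high; leave it.
- bottle_center (a point): centre of the loose drink bottle with red cap, 66 mm across, 210 mm high; leave it.
- angle_center (a point): on the loose aluminium angle piece, 100 x 50 mm, 40 mm high; leave it.
- driver_grip (a point): handle of the loose screwdriver; leave it.
- stand: the hook's fixed stand, origin on the table straight below stand_seat, same axes. Fork prongs 24 mm wide, 10 mm thick; a post 36 to 54 mm behind the seat (+x); a plywood foot 10 mm thick, reaching 70 mm to -x, 80 mm to +x and 65 mm to each side.

How it is judged (in metres and radians):
On the way, in this order (a step that is already met when the one before it is completed fails the run):
1. the hook is taken off its stand (distance between hook_grip and stand_seat above 0.1 m), for 0.1 s.
2. the hook pulls on the tray (contact force between hook and tray above 0.5 N and distance between hook_bend and loop_bar below 0.045 m), for 0.1 s.
3. the tray is out (value of joint tray above 0.085 m), for 0.2 s.
At the end, for the whole second after the job is handed in: The tray is pulled out by more than 85 mm of its 100 mm, and the hook hangs still in its stand, collar resting on the fork, upright within 0.15 rad, its axis within 25 mm of the seat along the slot and 20 mm across it (value of joint tray above 0.085 m and x of hook_grip in the frame of stand_seat between -0.025 and 0.025 m and y of hook_grip in the frame of stand_seat between -0.02 and 0.02 m and z of hook_grip in the frame of stand_seat between 0.022 and 0.038 m and angle between hook_grip's own z axis and vertical below 0.15 rad and linear speed of hook below 0.03 m/s); the robot touches nothing.
It fails at once if the gripper or arm touches the tray or its loop (contact force between any of the fingers, the arm and tray above 0.5 N).
It fails at once if a loose bystander is shoved by more than 40 mm or knocked over (distance of any of tape_center, jar_center, bottle_center, angle_center, driver_grip from where it was at the start of the episode above 0.04 m).
It also fails if it takes over 56 s, if anything falls off the work surface, if the arm or the gripper's body presses on something with over 40 N, if the wrist force passes 120 N, or if a joint passes its speed limit or range.

### The arm

A 6-joint arm with a two-finger parallel gripper is mounted at the origin on the work surface. World frame = base frame: x ahead of the robot, y to its left, z up, the work surface at z = 0. Lengths are in mm, angles in rad, forces in N, time in s.
With the tool pointing down it reaches from about 275 to 1000 mm from the base axis. Payload 8.4 kg.
Tool frame: the origin (TCP) lies between the finger pads; the fingertips stand 22 mm ahead of it and the grasp point (between the pads) lies 3 mm ahead of it; z points along the fingers, y is the line along which they close (so a half turn about z gives the same grasp; the last joint's range is limited). The gripper opens to 85 mm and grips with 20 to 120 N. Pads are 22 mm wide; open, the fingers measure 114 mm over their backs; the gripper's body (76 mm by 85 mm) begins 54 mm behind the grasp point. The pads swing forward as they close: fully open they stand 13 mm farther back than shut.
Start: joints at [-1.103, 0.353, 1.633, -0, 1.155, -0.002], TCP at [282.942, -557.29, 253.281] pointing down, gripper open.
Joint ranges: [-2.63, 2.63], [-0.92, 2.1], [0.06, 2.66], [-1.3, 4.44], [0, 2.69], [-3.02, 3.02]. Speed limits (rad/s): [2.22, 2.22, 2.79, 3.14, 3.14, 3.14].

### API

Orientations are given as [roll, pitch, yaw] about the fixed x, y, z axes, in that order (R = Rz(yaw) Ry(pitch) Rx(roll)).
In Python, from rig import r, grab_frame gives the robot as it stands.
- The arm moves only by the shell command python3 -m inch 'ROWS' [FORCE]. ROWS is JSON, a list of rows, each a list of 7 numbers: the turn, a rotation vector about the tool's x, y, z as a fraction of full scale, then the shift along the tool's x, y, z as a fraction of full scale, then the closure, from 0 (fully open) to 1 (shut). In form: [[rx, ry, rz, dx, dy, dz, fingers], ...]. A call has 1 to 8 rows; each row shifts and turns the commanded pose from where the row before left it, along the tool's axes as they then stand; what a row does not reach is not made up. Full scale, the value 1, is 2.5 cm for a shift and pi rad for a turn. A row lasts 1/12 s, in which the tool goes at most 41.7 mm and 7.16 degrees, less where a joint would pass 70% of its speed; a pose out of reach is approached as far as the arm can. A call with a number of a shift or a turn outside -1 to 1 is refused whole. A call with a gripper value outside its range is refused whole. The fingers move at their own pace and stop on an object; FORCE is the grip in N (left out, the last holds). Time passes only in rows, so rows that do not move let the fingers close. It gives the time, the measured TCP pose, the force, the opening and the grip force at its end, in the units of the state.
- r.sense(): the state, without advancing time (a new reading comes with each control period).
- grab_frame(name): name is "scene" or "top" or "wrist"; returns a dict with "pixels" (384x512x3 uint8, red, green, blue), "z_map" (384x512 float32, mm along the optical axis (not along the pixel's ray), 0 where there is no reading), "vertical_fov" (degrees; the focal length in pixels is half the picture's height over the tangent of half this angle, whatever the lens; pixels are square), "cx", "cy" (the principal point, pixels), "cam_to_world" (4x4, takes a point from camera to world coordinates). Camera axes: x right, y down, z forward; pixel columns grow to the right and rows downward; lengths in mm; the calibration is good to about 2 mm. A picture is of the moment at which its call begins.
- r.sign_off(): hands the job in; it is judged then, once.
The state is a dict: "clock": time; "qpos": joint angles; "qvel": joint speeds; "joint_efforts": joint torques, N m; "eef_pos": TCP position; "tcp_rot": TCP orientation; "contact_force": force on the tool from outside, world axes, zero at the start; "wrist_torque": the same for the moment, N m; "opening": opening from 0.0 (shut) to 1.0 (fully open); "grasp_force": force on a finger pad.
Only numpy, scipy, OpenCV 4.12 (cv2) and the standard library are available. Lean on these libraries where they do the work, as an engineer would, in place of code of your own. Each camera call takes 0.05 s, during which the arm holds its last target. There are 200 camera calls.

## Working session

There is one attempt and no reset: what is moved stays moved. The work goes in short steps, Python scripts to look and compute and a shell command to move; the robot and the scene stay as the last step left them, time stands still between calls to the robot, and variables do not carry over. Pictures are saved under pics/ and viewed, at most 13 in all, crops included, and the job is handed in when it is done.

```bash
ls; mkdir -p pics
python3 - <<'E'
from rig import r, grab_frame
import cv2, numpy as np, pickle
print(r.sense())
d={n:grab_frame(n) for n in ("scene","top")}
pickle.dump(d,open('f0.pkl','wb'))
for n in d:
    print(n,d[n]["vertical_fov"],d[n]["cx"],d[n]["cy"],np.round(d[n]["cam_to_world"],3).tolist())
im=np.vstack([d[n]["pixels"][:,:,::-1] for n in d])
for n in d: cv2.imwrite(f'pics/{n}0.png',cv2.resize(d[n]["pixels"][:,:,::-1],(800,600)))
E
```

```text
pics
{'clock': 0.0, 'qpos': array([-1.10338102e+00,  3.53642519e-01,  1.63413928e+00,  3.73584189e-05,
        1.15520802e+00, -2.40941331e-03]), 'qvel': array([-1.41629253e-03, -8.51184039e-04, -4.06268247e-04, -5.07842039e-04,
        1.05566942e-03, -2.38847152e-05]), 'joint_efforts': array([ 3.66169246e-03, -6.05245757e+01, -3.42059147e+01,  7.25510063e-05,
        9.48107103e-03,  8.32178358e-06]), 'eef_pos': array([ 282.75762218, -556.87496495,  252.56297923]), 'tcp_rot': array([-3.14019558e+00, -3.75235590e-05,  4.69809588e-01]), 'contact_force': array([-0.35996465, -0.29045263, -0.01375125]), 'wrist_torque': array([-0.00015365, -0.0097991 ,  0.02889506]), 'grasp_force': 0.0, 'opening': 0.9990200214930659}
scene 52.155907156970436 252.79841798548728 190.2667209974232 [[-0.958, 0.259, -0.12, 743.7], [0.286, 0.884, -0.371, 507.945], [0.01, -0.39, -0.921, 1340.675], [0.0, 0.0, 0.0, 1.0]]
top 51.497520767065545 256.295152007543 191.05537592418213 [[-0.024, -0.997, 0.08, 475.388], [-1.0, 0.025, 0.006, 45.806], [-0.008, -0.079, -0.997, 1300.275], [0.0, 0.0, 0.0, 1.0]]
```

View pics/scene0.png

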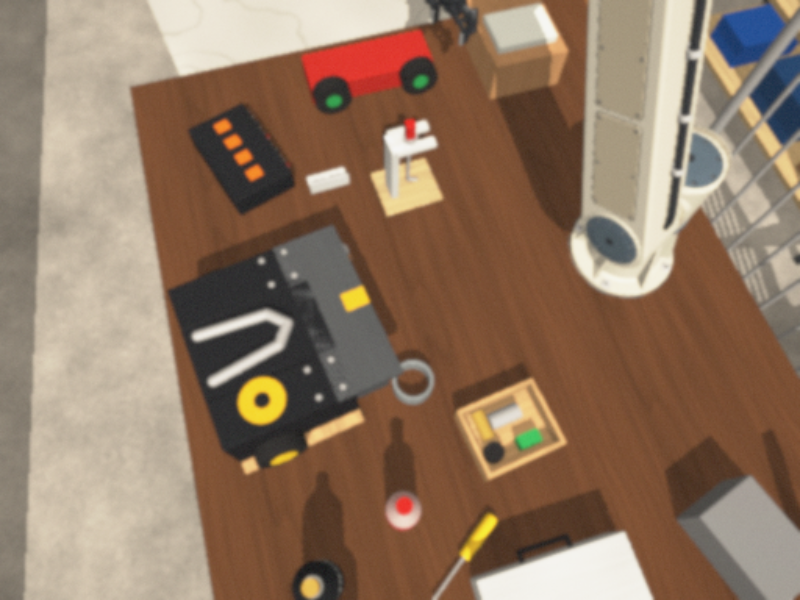

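View pics/top0.png

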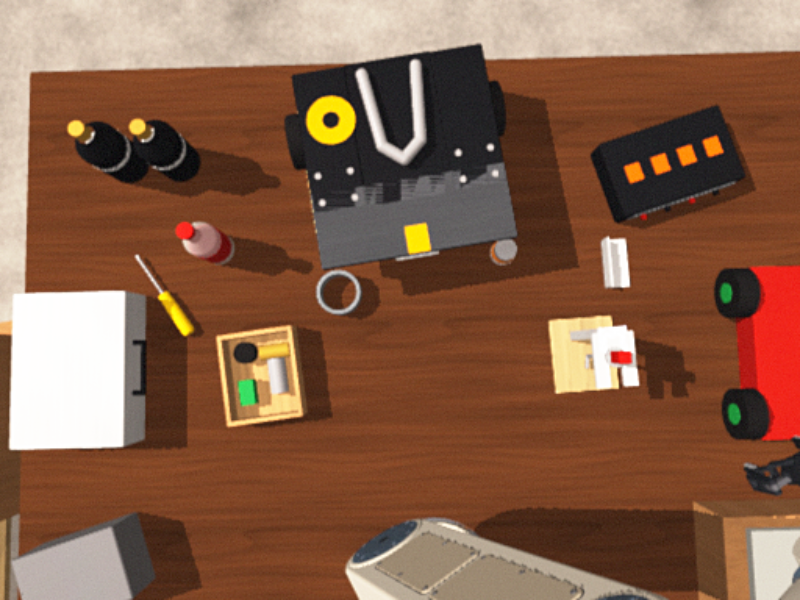

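The top view shows the stand with its red handle at about (620,357), and the machine's grey ledge with the yellow mark at (418,238). The jar is at (503,250), the tape at (338,292) and the angle at (615,262). Next I measure the stand and the ledge using depth.

```bash
cat > h.py <<'E'
import numpy as np, cv2
def cloud(f):
    z=f["z_map"].astype(float); H,W=z.shape
    fl=H/2/np.tan(np.radians(f["vertical_fov"])/2)
    u,v=np.meshgrid(np.arange(W),np.arange(H))
    P=np.stack([(u-f["cx"])*z/fl,(v-f["cy"])*z/fl,z],-1)
    M=np.array(f["cam_to_world"]); P=P@M[:3,:3].T+M[:3,3]
    P[z==0]=np.nan
    return P
def ray(f,u,v,h):
    H=f["pixels"].shape[0]; fl=H/2/np.tan(np.radians(f["vertical_fov"])/2)
    M=np.array(f["cam_to_world"]); d=M[:3,:3]@np.array([(u-f["cx"])/fl,(v-f["cy"])/fl,1]); o=M[:3,3]
    return o+d*(h-o[2])/d[2]
def hsv(f): return cv2.cvtColor(f["pixels"],cv2.COLOR_RGB2HSV)
def red(f):
    h=hsv(f); return ((h[...,0]<8)|(h[...,0]>172))&(h[...,1]>150)&(h[...,2]>90)
def yellow(f):
    h=hsv(f); return (h[...,0]>20)&(h[...,0]<32)&(h[...,1]>150)&(h[...,2]>120)
E
python3 - <<'E'
from h import *; import pickle
d=pickle.load(open('f0.pkl','rb'))
np.set_printoptions(precision=1,suppress=True)
for n in d:
    f=d[n];P=cloud(f)
    near=lambda c,r:(np.hypot(P[...,0]-c[0],P[...,1]-c[1])<r)
    z=P[...,2]
    m=red(f)&(z>200)&(z<280)&(P[...,1]<-100)&(P[...,0]<600)
    nn,lab,st,ce=cv2.connectedComponentsWithStats(m.astype(np.uint8))
    for i in range(1,nn):
        if st[i,4]>5: print(n,'red',st[i],ce[i],np.nanmedian(P[lab==i],0))
    m=yellow(f)&(z>170)&(z<205); 
    nn,lab,st,ce=cv2.connectedComponentsWithStats(m.astype(np.uint8))
    for i in range(1,nn):
        if st[i,4]>20: print(n,'yel',st[i],ce[i],np.nanmean(P[lab==i],0),ray(f,*ce[i],185))
    # ledge top
    m=(z>176)&(z<195)&(P[...,0]>500)&(P[...,1]>-250)&(P[...,1]<300)
    nn,lab,st,ce=cv2.connectedComponentsWithStats(m.astype(np.uint8))
    i=1+np.argmax(st[1:,4]); q=P[lab==i]; print(n,'ledge',len(q),np.median(q[:,2]),cv2.minAreaRect(q[:,:2].astype(np.float32)),cv2.boxPoints(cv2.minAreaRect(q[:,:2].astype(np.float32))))
    m=(z>188)&(z<215)&(P[...,0]<620)&(P[...,1]<-150)&(P[...,0]>300)&(hsv(f)[...,1]<60)&near((430,-290),200)
    q=P[m]; print(n,'fork',len(q),np.median(q,0),cv2.boxPoints(cv2.minAreaRect(q[:,:2].astype(np.float32))))
    m=(z>5)&(z<18)&near((430,-270),150); q=P[m]; print('foot',len(q),cv2.boxPoints(cv2.minAreaRect(q[:,:2].astype(np.float32))))
f=d['scene'];a=cv2.resize(f["pixels"][70:145,230:300,::-1],None,fx=6,fy=6,interpolation=cv2.INTER_CUBIC)
f=d['top'];b=cv2.resize(f["pixels"][195:270,345:415,::-1],None,fx=6,fy=6,interpolation=cv2.INTER_CUBIC)
cv2.imwrite('pics/st.png',np.hstack([a,b])[:,:800])
E
```

```text
scene red [259  76   6  13  58] [262.   81.6] [ 454.4 -310.7  249.1]
scene yel [218 184  18  15 172] [226.5 190.8] [673.8  21.5 186.4] [673.7  21.  185. ]
scene yel [152 241  31  31 648] [167.3 255.9] [897.7 174.9 186.9] [898.  174.6 185. ]
scene ledge 11981 185.01913936876213 ((831.429931640625, 43.72698974609375), (370.99627685546875, 362.90313720703125), 8.10807991027832) [[ 622.2  197.2]
 [ 673.4 -162.1]
 [1040.7 -109.7]
 [ 989.5  249.5]]
scene fork 419 [ 464.4 -306.1  199.4] [[ 398.7 -282. ]
 [ 403.8 -359.5]
 [ 508.  -352.7]
 [ 503.  -275.3]]
foot 939 [[ 253.2 -363.1]
 [ 518.4 -430.7]
 [ 587.5 -159.7]
 [ 322.2  -92.1]]
top red [391 225  13   8  96] [397.1 228.3] [ 452.8 -313.1  251.7]
top yel [197  62  30  30 631] [211.5  76.5] [897.9 173.9 186.2] [898.3 174.1 185. ]
top yel [259 143  16  19 241] [266.8 152.2] [674.   20.7 185.6] [674.1  20.6 185. ]
top ledge 14747 184.46276137733412 ((830.67529296875, 42.58067321777344), (372.8771057128906, 360.7300720214844), 8.25737476348877) [[ 620.3  194.3]
 [ 672.1 -162.7]
 [1041.1 -109.1]
 [ 989.3  247.9]]
top fork 798 [ 458.4 -311.3  199.5] [[ 397.2 -286.6]
 [ 401.6 -360.6]
 [ 505.3 -354.5]
 [ 500.9 -280.5]]
foot 1290 [[ 286.1 -393.6]
 [ 562.1 -398.5]
 [ 566.8 -131.3]
 [ 290.8 -126.5]]
```

View pics/st.png

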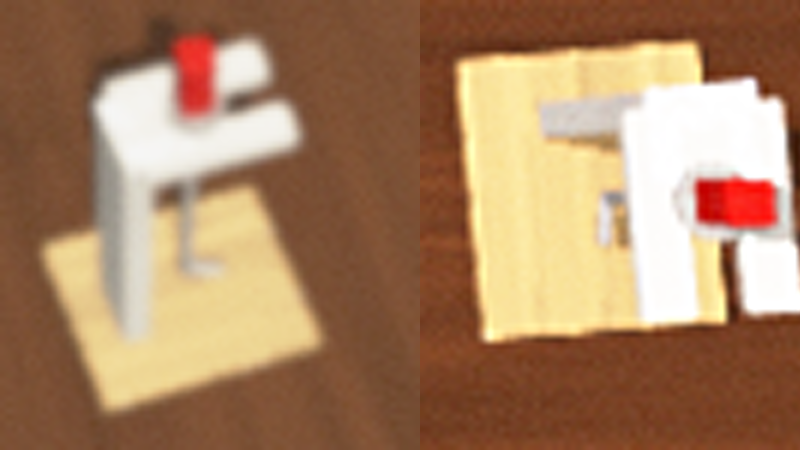

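The close crop shows the stand's mouth facing the robot and the hook hanging centred in the slot. The estimates are:

| Feature | Position (mm) | Yaw |
|---|---|---|
| Seat | (451, -319, 200) | ≈ 3.4° |
| Ledge edge | (647, 17, 165) | ≈ 8.2° |
| Loop bar | (672, 20, 40) | – |

The mark's offset from the ledge edge is (27, 0) mm, which is consistent. I'll move above the hook.

```bash
python3 -m inch '[[0,0,0.0326,0,0,-0.8,0],[0,0,0.0326,0,0,-0.8,0],[0,0,0.0326,0,0,-0.8,0],[0,0,0.0326,0,0,-0.8,0],[0,0,0,0.73,-0.91,0,0],[0,0,0,0.73,-0.91,0,0],[0,0,0,0.73,-0.91,0,0]]' ; python3 -m inch '[[0,0,0,0.73,-0.91,0,0],[0,0,0,0.73,-0.91,0,0],[0,0,0,0.73,-0.91,0,0],[0,0,0,0.73,-0.91,0,0],[0,0,0,0.73,-0.91,0,0],[0,0,0,0,0,0,0],[0,0,0,0,0,0,0]]'
python3 - <<'E'
from rig import r, grab_frame
import cv2, numpy as np, pickle
f=grab_frame("wrist"); pickle.dump(f,open('w1.pkl','wb'))
s=r.sense(); print(s["eef_pos"],s["tcp_rot"],s["qpos"]); print(np.round(f["cam_to_world"],3).tolist())
cv2.imwrite('pics/w1.png',f["pixels"][:,:,::-1])
E
```

```text
clock: 0.68
eef_pos: [333.6, -485.2, 333.3]
tcp_rot: [-3.141, -0.0, 0.059]
contact_force: [0.4, 0.3, -0.6]
opening: 1.003
grasp_force: 0.0
clock: 1.27
eef_pos: [418.3, -365.7, 333.1]
tcp_rot: [-3.141, 0.0, 0.063]
contact_force: [-0.5, 0.3, 0.4]
opening: 1.001
grasp_force: 0.0
[ 417.74740691 -366.62431956  333.07763299] [3.14158469e+00 6.08960651e-04 6.15733280e-02] [-7.22760424e-01  1.76789460e-01  1.68852889e+00 -4.55325027e-04
  1.27669977e+00  7.86594652e-01]
[[0.062, -0.955, -0.291, 491.353], [-0.998, -0.06, -0.018, -361.0], [-0.001, 0.291, -0.957, 455.047], [0.0, 0.0, 0.0, 1.0]]
```

View pics/w1.png

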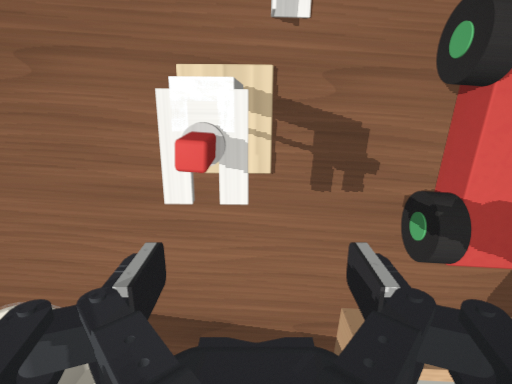

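The wrist view shows the fork, with its prong ends at row 204 and columns 165–248. The red handle is at (195,152), with the collar around it. I'll refine from this view.

Run:
```python
from h import *; import pickle
np.set_printoptions(precision=1,suppress=True)
f=pickle.load(open('w1.pkl','rb'));P=cloud(f);z=P[...,2]
print(f["vertical_fov"],f["cx"],f["cy"])
m=red(f)&(z>248)&(z<262); q=P[m]; print('top face',len(q),np.median(q,0)); R=cv2.minAreaRect(q[:,:2].astype(np.float32)); print(R)
m=(z>194)&(z<206)&(np.hypot(P[...,0]-450,P[...,1]+319)<90)&(hsv(f)[...,1]<70); q=P[m]
R=cv2.minAreaRect(q[:,:2].astype(np.float32)); print('fork',len(q),np.median(q[:,2]),R,cv2.boxPoints(R))
x=np.array([ray(f,u,204,200) for u in (165,193,220,248)]); print(x)
```

```text
63.51767709974327 255.80650819831598 188.66646959637418
top face 1042 [ 451.2 -321.5  255.1]
((450.3985900878906, -321.0911560058594), (20.206016540527344, 21.982135772705078), 88.29497528076172)
fork 7944 201.40402873956606 ((450.08721923828125, -319.5008850097656), (104.52970123291016, 71.79348754882812), 3.1157262325286865) [[ 395.9 -286.5]
 [ 399.9 -358.2]
 [ 504.2 -352.5]
 [ 500.3 -280.8]]
[[ 395.  -287.5  200. ]
 [ 396.5 -311.9  200. ]
 [ 398.  -335.4  200. ]
 [ 399.5 -359.8  200. ]]
```

```bash
python3 -m inch '[[0,0,0.0022,0.71,-0.87,0,0],[0,0,0,0.71,-0.87,0,0],[0,0,0,0,0,0,0],[0,0,0,0,0,0.5,0],[0,0,0,0,0,1,0],[0,0,0,0,0,1,0],[0,0,0,0,0,1,0],[0,0,0,0,0,0.4,0]]' 110; python3 -m inch '[[0,0,0,0,0,0,0],[0,0,0,0,0,0,0],[0,0,0,0,0,0,0.5],[0,0,0,0,0,0,1],[0,0,0,0,0,0,1],[0,0,0,0,0,0,1],[0,0,0,0,0,0,1],[0,0,0,0,0,0,1]]' 110; python3 -m inch '[[0,0,0,0,0,0,1],[0,0,0,0,0,0,1],[0,0,0,0,0,0,1]]' 110
```

```text
clock: 1.98
eef_pos: [448.6, -321.7, 232.6]
tcp_rot: [-3.139, 0.004, 0.052]
contact_force: [-1.2, 0.8, -0.5]
opening: 1.004
grasp_force: 0.0
clock: 2.65
eef_pos: [451.0, -321.4, 236.5]
tcp_rot: [3.141, -0.001, 0.053]
contact_force: [-0.3, 1.3, 5.4]
opening: 0.246
grasp_force: 107.2
clock: 2.9
eef_pos: [451.0, -321.4, 236.5]
tcp_rot: [3.141, -0.001, 0.053]
contact_force: [-1.4, 1.9, 4.9]
opening: 0.247
grasp_force: 107.3
```

```bash
python3 -m inch '[[0,0,0,0,0,-0.4,1],[0,0,0,0,0,-0.4,1],[0,0,0,0,0,-0.2,1],[0,0,0,0,0,0,1],[0,0,0,-0.5,0,0,1],[0,0,0,-0.9,0,0,1],[0,0,0,-0.9,0,0,1],[0,0,0,-0.9,0,0,1]]'; python3 -m inch '[[0,0,0,-0.5,0,-0.6,1],[0,0,0,0,0,-1,1],[0,0,0,0,0,-1,1],[0,0,0,0,0,0,1]]'
python3 - <<'E'
from rig import r, grab_frame
import cv2, numpy as np, pickle
f=grab_frame("scene"); pickle.dump(f,open('s1.pkl','wb'))
s=r.sense(); print(s["eef_pos"],s["tcp_rot"],s["contact_force"])
cv2.imwrite('pics/s1.png',cv2.resize(f["pixels"][40:240,180:400,::-1],None,fx=3,fy=3))
E
```

```text
clock: 3.57
eef_pos: [369.1, -325.2, 260.2]
tcp_rot: [-3.141, 0.001, 0.054]
contact_force: [0.1, -0.2, -3.0]
opening: 0.241
grasp_force: 107.5
clock: 3.9
eef_pos: [358.8, -327.6, 330.0]
tcp_rot: [3.137, -0.004, 0.053]
contact_force: [0.2, -1.1, -0.7]
opening: 0.245
grasp_force: 108.1
[ 358.45653723 -327.1016687   327.80640539] [ 3.13855515e+00 -2.80993008e-03  5.28209458e-02] [-0.10121525  0.04170173 -1.7089637 ]
```

View pics/s1.png

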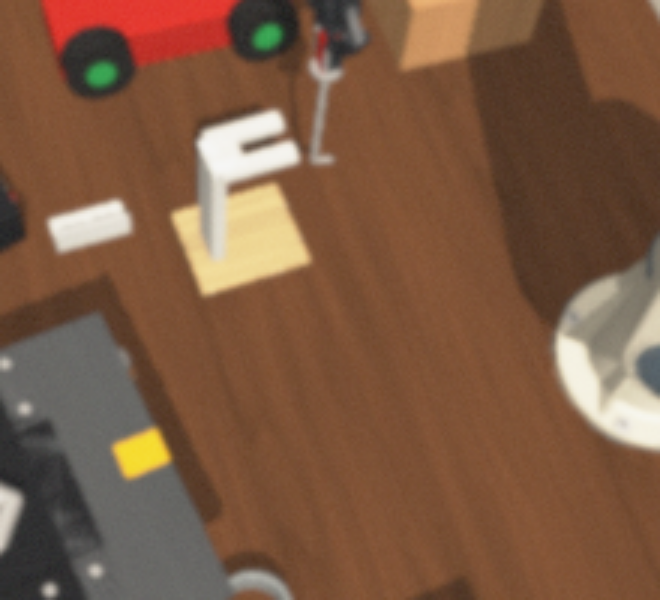

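The hook is held straight and clear of the stand. I'll travel to in front of the ledge, yaw, then tilt.

```bash
python3 -m inch '[[0,0,0,0.492,-0.969,0,1],[0,0,0,0.492,-0.969,0,1],[0,0,0,0.492,-0.969,0,1],[0,0,0,0.492,-0.969,0,1],[0,0,0,0.492,-0.969,0,1],[0,0,0,0.492,-0.969,0,1],[0,0,0,0.492,-0.969,0,1],[0,0,0,0.492,-0.969,0,1]]'; python3 -m inch '[[0,0,0,0.492,-0.969,0,1],[0,0,0,0.492,-0.969,0,1],[0,0,0,0.492,-0.969,0,1],[0,0,0,0.492,-0.969,0,1],[0,0,0,0.492,-0.969,0,1],[0,0,-0.0287,0,0,0,1],[0,0,0,0,0,0,1]]'; python3 -m inch '[[0,0.0355,0,0,0,0,1],[0,0.0355,0,0,0,0,1],[0,0.0355,0,0,0,0,1],[0,0.0355,0,0,0,0,1],[0,0.0355,0,0,0,0,1],[0,0,0,0,0,0,1],[0,0,0,0,0,0,1]]'
cat > st.py <<'E'
from rig import r
import numpy as np
from scipy.spatial.transform import Rotation as Ro
np.set_printoptions(precision=2,suppress=True)
def pose():
    s=r.sense(); return s,np.array(s["eef_pos"]),Ro.from_euler('xyz',s["tcp_rot"]).as_matrix()
E0=np.array([647,16.7,0]); RL=Ro.from_euler('z',.143).as_matrix()
def rep():
    s,p,R=pose(); b=p+201.5*R[:,2]
    print('t',s["clock"],'tcp',p,'bend L',RL.T@(b-E0),'tilt',np.degrees(np.arccos(-R[2,2])),'zaxis L',RL.T@R[:,2],'F',s["contact_force"],'q',s["qpos"])
    return s,p,R,b
if __name__=='__main__': rep()
E
python3 st.py
```

```text
clock: 4.62
eef_pos: [445.6, -126.1, 324.2]
tcp_rot: [-3.141, 0.002, 0.053]
contact_force: [0.8, 0.2, -3.0]
opening: 0.243
grasp_force: 108.0
clock: 5.2
eef_pos: [500.6, -2.2, 324.0]
tcp_rot: [-3.141, 0.003, 0.15]
contact_force: [0.2, -0.6, -1.4]
opening: 0.244
grasp_force: 108.4
clock: 5.78
eef_pos: [499.1, -4.1, 324.4]
tcp_rot: [-3.14, -0.553, 0.14]
contact_force: [0.2, -0.5, -1.5]
opening: 0.239
grasp_force: 108.4
t 5.7833 tcp [499.13  -4.07 324.35] bend L [-43.55   0.49 152.85] tilt 31.66321801650957 zaxis L [ 0.52 -0.   -0.85] F [ 0.24 -0.55 -1.52] q [-0.09 -0.16  2.16  0.21  0.62  1.2 ]
```

A steeper tilt of about 45° is needed so the shank clears the ledge while the toe passes over the bar. I'll back off first, then tilt and descend.

```bash
python3 -m inch '[[0,0,0,-0.562,0,-0.346,1],[0,0,0,-0.562,0,-0.346,1],[0,0.037,0,0,0,0,1],[0,0.037,0,0,0,0,1],[0,0,0,-0.6,0,0.6,1],[0,0,0,-0.6,0,0.6,1],[0,0,0,-0.6,0,0.6,1],[0,0,0,-0.6,0,0.6,1]]'; python3 -m inch '[[0,0,0,-0.2,0,0.2,1],[0,0,0,0,0,0,1],[0,0,0,0,0,0,1]]'
python3 - <<'E'
from st import *; from rig import grab_frame; import cv2,pickle
rep()
d={n:grab_frame(n) for n in("scene","top","wrist")}; pickle.dump(d,open('f2.pkl','wb'))
a=cv2.resize(d["scene"]["pixels"][130:290,150:350,::-1],(500,400)); b=cv2.resize(d["wrist"]["pixels"][:,:,::-1],(300,225))
b=np.vstack([b,cv2.resize(d["top"]["pixels"][100:259,180:392,::-1],(300,225))])
a=np.vstack([a,np.zeros((50,500,3),np.uint8)])
cv2.imwrite('pics/c2.png',np.hstack([a,b]))
E
```

```text
clock: 6.45
eef_pos: [468.2, -4.1, 247.9]
tcp_rot: [-3.129, -0.753, 0.145]
contact_force: [0.7, 1.5, -0.9]
opening: 0.244
grasp_force: 108.5
clock: 6.7
eef_pos: [468.3, -4.1, 241.9]
tcp_rot: [-3.129, -0.754, 0.145]
contact_force: [0.8, -0.5, -1.7]
opening: 0.241
grasp_force: 108.5
t 6.7 tcp [468.27  -4.1  241.94] bend L [-42.02   7.66  95.  ] tilt 43.17900898958647 zaxis L [ 0.68  0.01 -0.73] F [ 0.81 -0.52 -1.74] q [-0.16 -0.11  2.44  1.21  0.24  0.14]
```

View pics/c2.png

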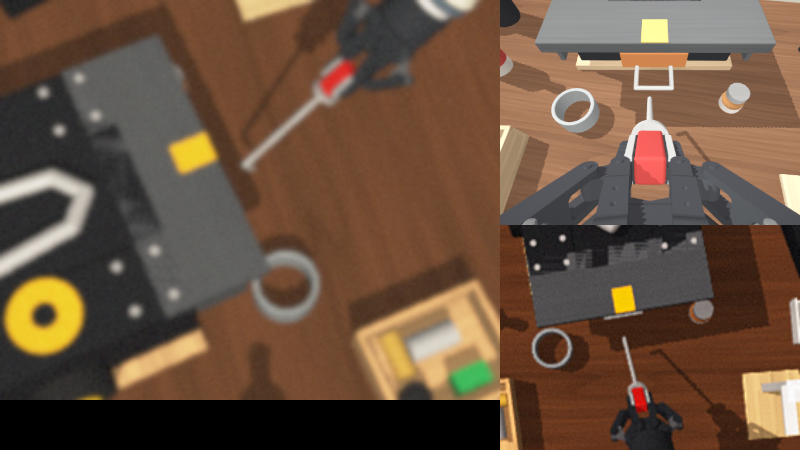

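In the wrist view, the loop's cross bar sits centrally under the yellow mark and the hook is lined up just in front of it. I'll measure the loop directly here. Joint 5 is near 0, so the tilt shouldn't go further until the arm is farther out.

Run:
```python
from st import *; from h import *; import pickle
d=pickle.load(open('f2.pkl','rb')); f=d["wrist"];P=cloud(f);L=(P-E0)@RL
h=hsv(f)
m=(L[...,2]>25)&(L[...,2]<55)&(h[...,1]<70)&(abs(L[...,1])<60)&(L[...,0]>-5)&(L[...,0]<95)
nn,lab,st,ce=cv2.connectedComponentsWithStats(m.astype(np.uint8))
for i in range(1,nn):
    if st[i,4]>30: q=L[lab==i]; print(st[i],np.min(q,0),np.max(q,0),np.median(q,0))
for v in (0,): 
    q=L[m]; c=q[q[:,0]<q[:,0].min()+14]; print('cross',np.median(c,0),c.min(0),c.max(0))
# ledge front edge in wrist view
# hook toe
m=(h[...,1]<60)&(abs(L[...,1]-5)<25)&(L[...,0]<-25)&(L[...,0]>-75)&(L[...,2]>60)&(L[...,2]<140); q=L[m]
print('hook pts',len(q)); 
for a in range(-75,-25,10):
    w=q[(q[:,0]>=a)&(q[:,0]<a+10)]
    if len(w): print(a,np.median(w,0),w[:,2].max())
print(q[np.argmax(q[:,0])])
```

```text
[ 228  112   68   42 1038] [ 11.12 -44.33  39.25] [77.29 45.79 47.73] [20.08  0.32 45.22]
cross [14.64  1.57 45.1 ] [ 11.12 -42.9   39.25] [25.05 44.95 47.73]
hook pts 97
-75 [-70.03   7.58 130.66] 136.0196813868881
-65 [-59.46   7.86 119.7 ] 125.77885708957454
-55 [-49.36   8.5  108.95] 113.33045396557729
-45 [-43.38   8.22 101.98] 103.60437591325653
[-40.29   8.22 100.04]
```

```bash
python3 -m inch '[[0,0,0,0.284,0.035,0.37,1],[0,0,0,0.284,0.035,0.37,1],[0,0,0,0.284,0.035,0.37,1],[0,0,0,0.284,0.035,0.37,1],[0,0,0,0.284,0.035,0.37,1],[0,0,0,0.284,0.035,0.37,1],[0,0,0,0.284,0.035,0.37,1],[0,0,0,0.284,0.035,0.37,1]]'; python3 -m inch '[[0,0,0,0,0,0,1],[0,0,0,0,0,0,1]]'
python3 - <<'E'
from st import *; from rig import grab_frame; import cv2,pickle
rep()
f=grab_frame("wrist"); pickle.dump(f,open('w3.pkl','wb'))
cv2.imwrite('pics/w3.png',cv2.resize(f["pixels"][60:300,130:390,::-1],None,fx=2.5,fy=2.5))
E
```

```text
clock: 7.52
eef_pos: [560.2, 2.6, 227.4]
tcp_rot: [-3.133, -0.756, 0.146]
contact_force: [-0.1, 0.6, -1.2]
opening: 0.247
grasp_force: 108.5
clock: 7.68
eef_pos: [559.3, 2.6, 226.7]
tcp_rot: [-3.132, -0.754, 0.146]
contact_force: [-0.5, 0.9, -1.1]
opening: 0.241
grasp_force: 108.3
t 7.6833 tcp [559.29   2.56 226.66] bend L [49.15  0.8  79.83] tilt 43.22505395610963 zaxis L [ 0.68  0.01 -0.73] F [-0.52  0.86 -1.13] q [-0.1   0.08  2.3   1.47  0.18 -0.08]
```

View pics/w3.png

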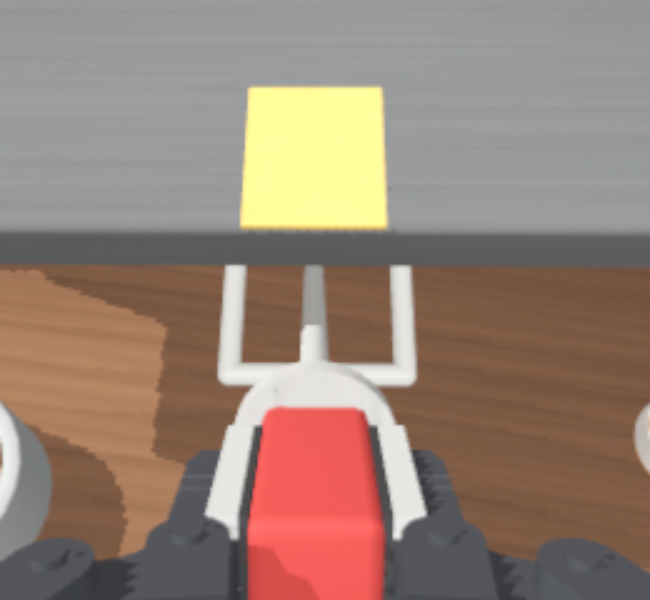

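The wrist view shows the shank centred between the loop's side bars. The cross bar is at crop row 375, which is frame row 210. I'll check the bar's x, then lower.

Run:
```python
from st import *; from h import *; import pickle
f=pickle.load(open('w3.pkl','rb'))
for u in (224,288): print(RL.T@(ray(f,u,210,41)-E0))
for v in (152,166): print(RL.T@(ray(f,255,v,185 if v==152 else 165)-E0))
P=(cloud(f)-E0)@RL; print(P[205:216,224]); print(P[140:170:3,200])
```

```text
[15.59 37.13 41.  ]
[ 16.04 -35.34  41.  ]
[ -0.1    0.47 185.  ]
[  0.44   0.67 165.  ]
[[19.89 36.94 45.34]
 [18.86 36.93 44.89]
 [16.72 36.59 47.07]
 [15.65 36.57 46.71]
 [14.4  36.49 46.83]
 [14.07 36.68 44.72]
 [12.54 36.52 45.5 ]
 [12.47 36.8  42.69]
 [11.74 36.87 41.5 ]
 [26.55 41.69  1.1 ]
 [25.05 41.57  1.45]]
[[  8.88  39.27 186.32]
 [  5.91  38.9  186.94]
 [  3.93  38.85 186.17]
 [  0.77  38.4  187.17]
 [ -0.19  38.7  184.88]
 [ -0.68  39.18 181.78]
 [ -1.06  39.71 178.43]
 [ -1.04  40.41 174.3 ]
 [ -1.29  41.03 170.5 ]
 [ 95.49  78.36   0.34]]
```

```bash
python3 -m inch '[[0,0,0,-0.494,0,0.525,1],[0,0,0,-0.494,0,0.525,1],[0,0,0,0,0,0,1],[0,0,0,-0.243,0,-0.228,1],[0,0,0,-0.243,0,-0.228,1],[0,0,0,-0.243,0,-0.228,1],[0,0,0,0,0,0,1],[0,0,0,0,0,0,1]]'; python3 st.py
```

```text
clock: 8.4
eef_pos: [533.7, -0.3, 205.4]
tcp_rot: [-3.129, -0.755, 0.145]
contact_force: [-0.5, -0.5, -1.9]
opening: 0.239
grasp_force: 110.6
t 8.4 tcp [533.66  -0.27 205.42] bend L [23.5   2.29 58.71] tilt 43.27678841113359 zaxis L [ 0.69  0.01 -0.73] F [-0.51 -0.45 -1.9 ] q [-0.12  0.09  2.37  1.84  0.2  -0.47]
```

```bash
python3 -m inch '[[0,0,0,0.214,0,0.2,1],[0,0,0,0.214,0,0.2,1],[0,0,0,0.214,0,0.2,1],[0,0,0,-0.146,0,0.156,1],[0,0,0,-0.146,0,0.156,1],[0,0,0,-0.146,0,0.156,1],[0,0,0,0,0,0,1],[0,0,0,0,0,0,1]]'
python3 - <<'E'
from st import *; from rig import grab_frame; import pickle
from h import *
rep()
f=grab_frame("wrist"); pickle.dump(f,open('w4.pkl','wb'))
P=(cloud(f)-E0)@RL
m=(P[...,2]>33)&(P[...,2]<50)&(abs(abs(P[...,1])-30)<8)&(P[...,0]>-100)&(P[...,0]<40)&(hsv(f)[...,1]<70)
q=P[m]; print(len(q),'bar front', np.percentile(q[:,0],[2,20,50,80]),np.percentile(q[:,2],[5,50,95]))
E
```

```text
clock: 9.07
eef_pos: [556.5, 3.7, 188.6]
tcp_rot: [-3.128, -0.754, 0.145]
contact_force: [-0.3, 0.4, -1.2]
opening: 0.242
grasp_force: 110.5
t 9.0667 tcp [556.51   3.72 188.56] bend L [46.47  3.15 41.67] tilt 43.196428258863776 zaxis L [ 0.68  0.02 -0.73] F [-0.28  0.43 -1.23] q [-0.1   0.17  2.34  2.06  0.21 -0.68]
528 bar front [-3.91 -2.18  2.75 22.26] [41.73 45.02 46.91]
```

The tray has come out about 15 mm, and the hook is now properly low behind the bar. I'll pull on while easing the tilt.

```bash
python3 -m inch '[[0,0,0,-0.219,0,-0.205,1],[0,0,0,-0.219,0,-0.205,1],[0,0,0,-0.219,0,-0.205,1],[0,0,0,-0.219,0,-0.205,1],[0,0,0,0,0,0,1],[0,0,0,0,0,0,1]]'; python3 st.py; python3 -m inch '[[0,-0.0125,0,0,0,-0.216,1],[0,-0.0125,0,0,0,-0.216,1],[0,-0.0125,0,0,0,-0.216,1],[0,-0.0125,0,0,0,-0.216,1],[0,0,0,0,0,0,1],[0,0,0,0,0,0,1]]'; python3 st.py
```

```text
clock: 9.62
eef_pos: [525.8, -1.3, 189.1]
tcp_rot: [-3.128, -0.755, 0.145]
contact_force: [0.1, 0.3, -1.7]
opening: 0.246
grasp_force: 110.5
t 9.6167 tcp [525.85  -1.3  189.07] bend L [15.57  2.41 42.32] tilt 43.25863523540982 zaxis L [ 0.69  0.01 -0.73] F [ 0.05  0.26 -1.66] q [-0.12  0.12  2.39  2.07  0.22 -0.71]
clock: 10.12
eef_pos: [519.8, 3.1, 196.5]
tcp_rot: [-3.113, -0.683, 0.148]
contact_force: [1.4, 0.7, 0.2]
opening: 0.246
grasp_force: 110.3
t 10.1167 tcp [519.8    3.14 196.47] bend L [-0.78 11.16 40.2 ] tilt 39.147600995891416 zaxis L [ 0.63  0.03 -0.78] F [1.44 0.71 0.21] q [-0.12  0.08  2.35  1.35  0.2   0.02]
```

```bash
python3 -m inch '[[0,-0.0125,0,0,0.08,-0.216,1],[0,-0.0125,0,0,0.08,-0.216,1],[0,-0.0125,0,0,0.08,-0.216,1],[0,-0.0125,0,0,0,-0.216,1],[0,-0.0125,0,0,0,-0.216,1],[0,-0.0125,0,0,0,-0.216,1],[0,0,0,0,0,0,1],[0,0,0,0,0,0,1]]'; python3 st.py
```

```text
clock: 10.78
eef_pos: [506.0, 0.5, 217.4]
tcp_rot: [-3.105, -0.497, 0.157]
contact_force: [-0.2, -0.3, -1.6]
opening: 0.247
grasp_force: 110.3
t 10.7833 tcp [506.02   0.51 217.35] bend L [-45.87  12.75  40.39] tilt 28.5694533770009 zaxis L [ 0.48  0.04 -0.88] F [-0.21 -0.28 -1.57] q [-0.1   0.03  2.24  0.39  0.43  0.98]
```

```bash
python3 -m inch '[[0,0,0,-0.246,0.12,-0.134,1],[0,0,0,-0.246,0.12,-0.134,1],[0,0,0,0,0,0,1],[0,0,0,0,0,0,1]]'
cat > bar.py <<'E'
from st import *; from rig import grab_frame; import pickle,sys
from h import *
rep()
f=grab_frame("wrist"); pickle.dump(f,open('w5.pkl','wb'))
P=(cloud(f)-E0)@RL
m=(P[...,2]>33)&(P[...,2]<50)&(abs(abs(P[...,1])-30)<8)&(P[...,0]>-150)&(P[...,0]<40)&(hsv(f)[...,1]<70)
q=P[m]; print(len(q),'bar front', np.percentile(q[:,0],[2,20,50,80]),np.percentile(q[:,2],[5,50,95]))
cv2.imwrite('pics/'+sys.argv[1]+'.png',f["pixels"][:,:,::-1])
E
python3 bar.py w5
```

```text
clock: 11.12
eef_pos: [492.2, -9.1, 216.8]
tcp_rot: [-3.107, -0.495, 0.155]
contact_force: [-0.3, -0.7, -2.1]
opening: 0.247
grasp_force: 110.4
t 11.1167 tcp [492.21  -9.05 216.82] bend L [-61.26   4.73  39.64] tilt 28.444567584172272 zaxis L [ 0.47  0.04 -0.88] F [-0.29 -0.66 -2.08] q [-0.13  0.01  2.26  0.41  0.43  0.94]
625 bar front [-79.52 -76.55 -66.95 -36.75] [41.34 45.14 46.87]
```

View pics/w5.png

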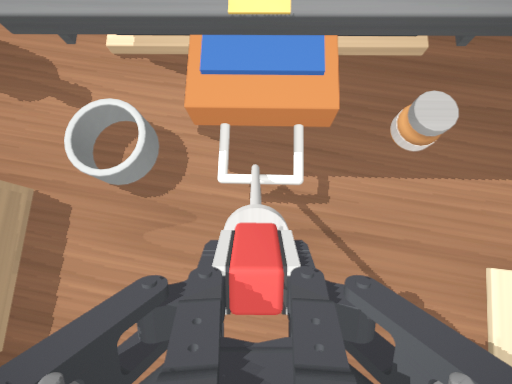

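The orange tray is well out, with the bar about 91 mm from its first position. I'll pull on to the stop.

```bash
python3 -m inch '[[0,0,0,-0.117,0.05,-0.064,1],[0,0,0,-0.117,0.05,-0.064,1],[0,0,0,-0.117,0.05,-0.064,1],[0,0,0,0,0,0,1],[0,0,0,0,0,0,1],[0,0,0,0,0,0,1]]'; python3 bar.py w6
```

```text
clock: 11.67
eef_pos: [482.8, -13.6, 215.0]
tcp_rot: [-3.105, -0.492, 0.155]
contact_force: [19.2, 5.9, -33.6]
opening: 0.243
grasp_force: 113.8
t 11.6667 tcp [482.8  -13.61 215.04] bend L [-71.8    1.86  37.56] tilt 28.264337157923116 zaxis L [ 0.47  0.04 -0.88] F [ 19.16   5.89 -33.58] q [-0.15 -0.    2.28  0.43  0.44  0.91]
616 bar front [-80.64 -77.77 -68.19 -37.4 ] [42.39 45.04 46.85]
```

The force rose to 39 N, so the tray is at its end stop. I'll back the toe out of the crook and lift.

```bash
python3 -m inch '[[0,0,0,0.328,0,0.177,1],[0,0,0,0.328,0,0.177,1],[0,0,0,0.328,0,0.177,1],[0,0,0,0,0,0,1],[0,0,0,0,0,0,1]]'; python3 bar.py w7;  python3 -m inch '[[0,0,0,0.17,0,-0.308,1],[0,0,0,0.332,0,-0.616,1],[0,0,0,0.332,0,-0.616,1],[0,0,0,0.332,0,-0.616,1],[0,0,0,0.17,0,-0.308,1],[0,0,0,0,0,0,1],[0,0,0,0,0,0,1]]'; python3 bar.py w8
```

```text
clock: 12.13
eef_pos: [512.2, -9.3, 217.6]
tcp_rot: [-3.108, -0.496, 0.157]
contact_force: [0.2, -0.5, -2.1]
opening: 0.244
grasp_force: 118.8
t 12.1333 tcp [512.21  -9.32 217.56] bend L [-41.32   1.59  40.48] tilt 28.499531564887626 zaxis L [ 0.48  0.04 -0.88] F [ 0.15 -0.49 -2.06] q [-0.12  0.04  2.23  0.4   0.43  0.95]
634 bar front [-80.66 -77.47 -67.32 -36.91] [41.71 45.05 47.  ]
clock: 12.77
eef_pos: [511.8, -11.5, 287.7]
tcp_rot: [-3.108, -0.497, 0.156]
contact_force: [-0.8, -0.5, -1.2]
opening: 0.243
grasp_force: 118.9
t 12.7667 tcp [511.77 -11.55 287.71] bend L [-41.98  -0.63 110.67] tilt 28.52715725564392 zaxis L [ 0.48  0.04 -0.88] F [-0.79 -0.55 -1.2 ] q [-0.13 -0.07  2.15  0.29  0.61  1.07]
389 bar front [-80.28 -75.46 -59.77 -34.27] [42.   45.01 46.93]
```

View pics/w8.png

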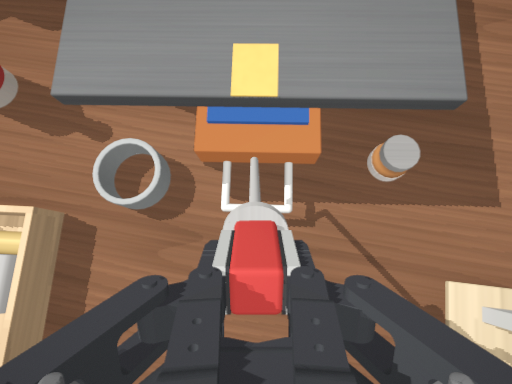

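The tray stays out and the hook is free. I'll raise, straighten up, then compute the way back.

```bash
python3 -m inch '[[0,0,0,0.38,0,-0.7,1],[0,0,0,0.38,0,-0.7,1],[0.001,-0.0316,0.0065,0,0,0,1],[0.002,-0.0316,0.0065,0,0,0,1],[0.002,-0.0316,0.0065,0,0,0,1],[0.002,-0.0316,0.0065,0,0,0,1],[0.002,-0.0316,0.0065,0,0,0,1],[0,0,0,0,0,0,1]]';  cat > go.py <<'E'
from st import *; import sys
def go(t,yaw=.054):
    s,p,R=pose(); Rt=Ro.from_euler('xyz',[np.pi,0,yaw]).as_matrix()
    print('tcp',p,s["tcp_rot"],'F',s["contact_force"],'rot/pi',Ro.from_matrix(R.T@Rt).as_rotvec()/np.pi,'shift mm in target axes',Rt.T@(np.array(t)-p))
if __name__=='__main__': go([float(a) for a in sys.argv[1:4]])
E
python3 go.py 358.5 -327 328
```

```text
clock: 13.48
eef_pos: [513.7, -12.5, 325.3]
tcp_rot: [-3.059, 0.012, 0.08]
contact_force: [0.7, -0.3, -1.6]
opening: 0.242
grasp_force: 118.7
tcp [513.66 -12.49 325.35] [-3.06  0.01  0.08] F [ 0.68 -0.26 -1.59] rot/pi [-0.03  0.    0.01] shift mm in target axes [-171.91  305.68   -2.65]
```

```bash
python3 -m inch '[[-0.0263,0.004,0.0083,0,0,0,1],[0,0,0,-0.529,0.94,0,1],[0,0,0,-0.529,0.94,0,1],[0,0,0,-0.529,0.94,0,1],[0,0,0,-0.529,0.94,0,1],[0,0,0,-0.529,0.94,0,1],[0,0,0,-0.529,0.94,0,1],[0,0,0,-0.529,0.94,0,1]]'; python3 -m inch '[[0,0,0,-0.529,0.94,0,1],[0,0,0,-0.529,0.94,0,1],[0,0,0,-0.529,0.94,0,1],[0,0,0,-0.529,0.94,0,1],[0,0,0,-0.529,0.94,0,1],[0,0,0,-0.529,0.94,0,1],[0,0,0,0,0,0,1],[0,0,0,0,0,0,1]]'; python3 go.py 358.5 -327 328
python3 - <<'E'
from st import *; from h import *; from rig import grab_frame
s,p,R=pose()
d={n:grab_frame(n) for n in("scene","wrist","top")}
for n,f in d.items():
    P=cloud(f); T=(P-p)@R   # tool frame
    m=(np.hypot(T[...,0],T[...,1])<45)&(T[...,2]>45)&(T[...,2]<195); q=T[m]
    print(n,len(q))
    for a in range(45,195,30):
        w=q[(q[:,2]>=a)&(q[:,2]<a+30)]
        if len(w)>3: print(' ',a,len(w),np.median(w,0))
a=cv2.resize(d["scene"]["pixels"][40:160,240:400,::-1],(800,600)); cv2.imwrite('pics/s9.png',a)
E
```

```text
clock: 14.15
eef_pos: [427.3, -182.5, 325.6]
tcp_rot: [3.141, -0.007, 0.055]
contact_force: [-0.1, 0.1, -1.9]
opening: 0.243
grasp_force: 118.9
clock: 14.82
eef_pos: [355.9, -327.3, 325.2]
tcp_rot: [3.141, -0.007, 0.052]
contact_force: [-0.2, 0.2, -1.9]
opening: 0.248
grasp_force: 118.6
tcp [ 355.92 -327.35  325.22] [ 3.14 -0.01  0.05] F [-0.24  0.17 -1.89] rot/pi [ 0. -0. -0.] shift mm in target axes [ 2.6  -0.21 -2.78]
scene 60
  45 11 [ 6.04 -3.2  67.24]
  75 12 [ 6.16 -4.84 90.04]
  105 13 [  7.9   -5.71 120.92]
  135 13 [  9.36  -5.18 149.32]
  165 11 [  9.95  -4.41 184.33]
wrist 424
  45 15 [ 6.32 -2.87 73.09]
  75 153 [ 6.68 -2.31 88.52]
  105 125 [  7.89  -1.72 121.4 ]
  135 73 [  9.    -2.68 148.25]
  165 58 [ 10.05  -3.77 178.53]
top 49
  75 14 [ 6.33 -4.68 87.49]
  105 12 [  7.69  -5.06 120.29]
  135 12 [  8.66  -5.17 149.85]
  165 11 [  9.12  -5.73 181.34]
```

View pics/s9.png

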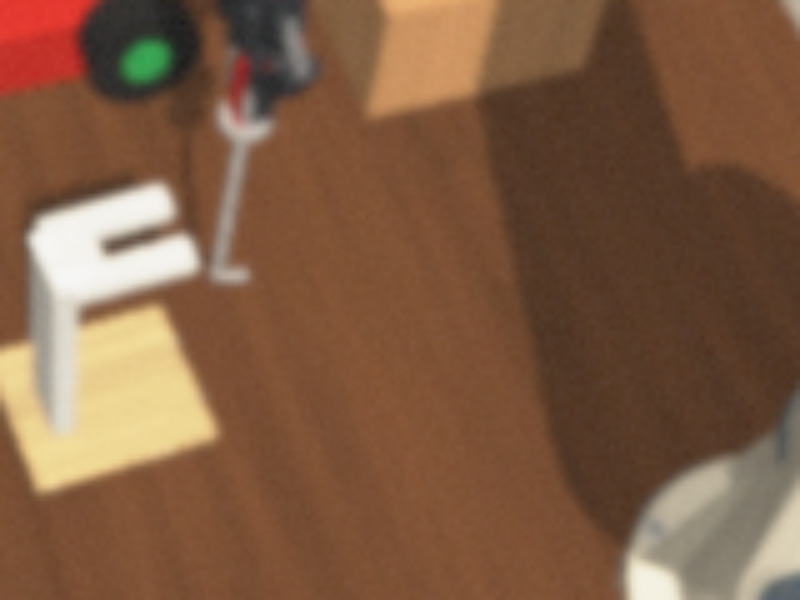

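The hook has tipped about 2° in the grip. I'll tilt the tool to set it upright, descend to 20 mm above seating height and slide it into the slot.

```bash
python3 -m inch '[[0,-0.013,0,0,0,0,1],[0,0,0,0,0,0.62,1],[0,0,0,0,0,0.93,1],[0,0,0,0,0,0.93,1],[0,0,0,0,0,0,1],[0,0,0,0,0,0,1]]'; python3 -m inch '[[0,0,0,0.64,-0.012,0,1],[0,0,0,0.64,-0.012,0,1],[0,0,0,0.64,-0.012,0,1],[0,0,0,0.64,-0.012,0,1],[0,0,0,0.64,-0.012,0,1],[0,0,0,0.64,-0.012,0,1],[0,0,0,0,0,0,1],[0,0,0,0,0,0,1]]'; python3 go.py 449.5 -320.5 237
python3 - <<'E'
from st import *; from h import *; from rig import grab_frame
s,p,R=pose(); f=grab_frame("scene");P=cloud(f);z=P[...,2]
m=(np.hypot(P[...,0]-p[0],P[...,1]-p[1])<40)&(z<195)&(z>60)
q=P[m]
for a in range(60,195,30):
    w=q[(q[:,2]>=a)&(q[:,2]<a+30)]
    if len(w)>3: print(a,len(w),np.median(w,0))
cv2.imwrite('pics/s10.png',cv2.resize(f["pixels"][60:150,220:340,::-1],(800,600)))
E
```

```text
clock: 15.47
eef_pos: [354.7, -326.0, 263.8]
tcp_rot: [-3.141, 0.036, 0.055]
contact_force: [-0.3, -0.1, -1.3]
opening: 0.244
grasp_force: 118.3
clock: 16.13
eef_pos: [451.7, -319.8, 260.7]
tcp_rot: [3.141, 0.036, 0.056]
contact_force: [-0.5, 0.1, -2.0]
opening: 0.241
grasp_force: 118.6
tcp [ 451.74 -319.82  260.71] [3.14 0.04 0.06] F [-0.52  0.12 -1.99] rot/pi [0.   0.01 0.  ] shift mm in target axes [-2.28  0.56 23.71]
60 12 [ 453.16 -313.56   72.46]
90 9 [ 456.74 -314.87  105.13]
120 7 [ 455.26 -314.97  130.22]
180 13 [ 452.12 -286.71  192.13]
```

View pics/s10.png

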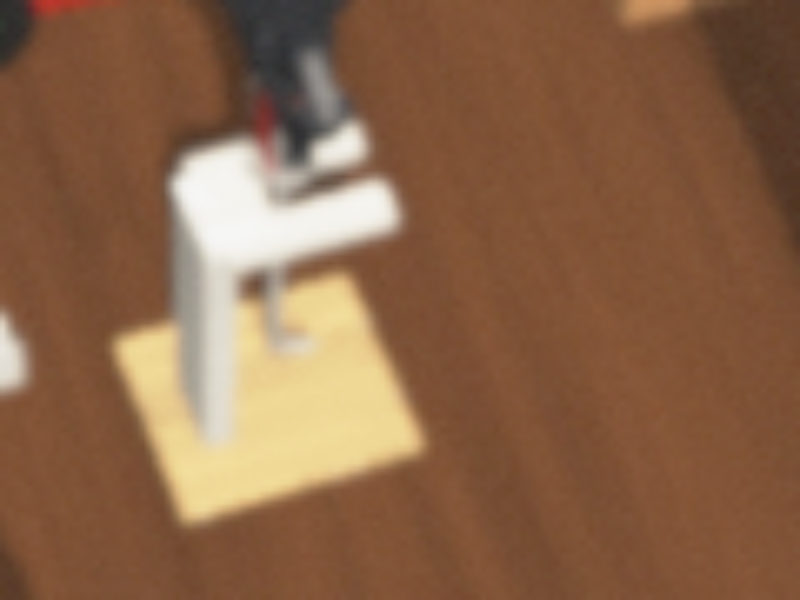

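The shank is inside the slot, with the collar just above the fork. I'll lower until contact.

```bash
python3 -m inch '[[0,0,0,-0.06,0,0.36,1],[0,0,0,0,0,0.36,1],[0,0,0,0,0,0,1],[0,0,0,0,0,0,1]]'; python3 -m inch '[[0,0,0,0,0,0.06,1],[0,0,0,0,0,0.06,1],[0,0,0,0,0,0,1],[0,0,0,0,0,0,1]]';python3 -m inch '[[0,0,0,0,0,0.06,1],[0,0,0,0,0,0,1],[0,0,0,0,0,0,1]]'
```

```text
clock: 16.52
eef_pos: [447.4, -320.1, 242.2]
tcp_rot: [-3.141, 0.037, 0.053]
contact_force: [-0.6, -0.3, -1.3]
opening: 0.243
grasp_force: 118.6
clock: 16.85
eef_pos: [448.3, -320.4, 240.2]
tcp_rot: [3.141, 0.035, 0.054]
contact_force: [-0.6, 0.3, -1.5]
opening: 0.24
grasp_force: 118.6
clock: 17.1
eef_pos: [448.3, -320.3, 238.6]
tcp_rot: [3.141, 0.035, 0.054]
contact_force: [-0.8, -0.1, -1.1]
opening: 0.242
grasp_force: 118.6
```

```bash
for i in 1 2 3; do python3 -m inch '[[0,0,0,0,0,0.05,1],[0,0,0,0,0,0,1],[0,0,0,0,0,0,1]]' | sed -n '2p;4p'; done
```

```text
eef_pos: [448.2, -320.3, 237.3]
contact_force: [0.3, 0.2, -1.4]
eef_pos: [448.3, -320.3, 237.1]
contact_force: [-2.3, 2.4, 7.4]
eef_pos: [448.3, -320.3, 237.0]
contact_force: [-6.2, 4.8, 18.0]
```

The collar is resting on the fork. I'll ease off, open and withdraw upward.

```bash
python3 -m inch '[[0,0,0,0,0,-0.06,1],[0,0,0,0,0,0,1],[0,0,0,0,0,0,0.7],[0,0,0,0,0,0,0.6],[0,0,0,0,0,0,0.4],[0,0,0,0,0,0,0],[0,0,0,0,0,0,0],[0,0,0,0,0,0,0]]'; python3 -m inch '[[0,0,0,0,0,0,0],[0,0,0,0,0,-0.3,0],[0,0,0,0,0,-0.6,0],[0,0,0,0,0,-1,0],[0,0,0,0,0,-1,0],[0,0,0,0,0,-1,0],[0,0,0,0,0,0,0],[0,0,0,0,0,0,0]]'
python3 - <<'E'
from st import *; from h import *; from rig import grab_frame
np.set_printoptions(precision=1,suppress=True)
d={n:grab_frame(n) for n in("scene","wrist","top")}
f=d["wrist"];P=cloud(f);z=P[...,2]
m=red(f)&(z>246)&(z<264)&(np.hypot(P[...,0]-450,P[...,1]+320)<50); q=P[m]
print('top face',len(q),np.median(q,0),cv2.minAreaRect(q[:,:2].astype(np.float32)))
for n in("scene","top"):
    f=d[n];P=(cloud(f)-E0)@RL;h=hsv(f)
    m=(P[...,2]>33)&(P[...,2]<52)&(abs(P[...,1])<48)&(P[...,0]>-120)&(P[...,0]<0)&(h[...,1]<70); q=P[m]; print(n,len(q),np.percentile(q[:,0],[2,50]) if len(q) else '')
a=cv2.resize(d["wrist"]["pixels"][:,:,::-1],(480,360)); b=cv2.resize(d["scene"]["pixels"][60:180,130:290,::-1],(320,360),interpolation=3)
c=cv2.resize(d["top"]["pixels"][100:250,130:420,::-1],(800,240))
cv2.imwrite('pics/fin.png',np.vstack([np.hstack([a,b]),c]))
E
```

```text
clock: 18.52
eef_pos: [448.2, -320.3, 236.2]
tcp_rot: [3.141, 0.035, 0.054]
contact_force: [-0.1, 0.8, 0.9]
opening: 0.944
grasp_force: 0.0
clock: 19.18
eef_pos: [452.3, -320.5, 335.7]
tcp_rot: [3.139, 0.032, 0.054]
contact_force: [-0.3, 0.7, -1.0]
opening: 1.003
grasp_force: 0.0
top face 935 [ 450.6 -320.2  255.1] ((448.5443115234375, -320.22369384765625), (22.102619171142578, 20.696680068969727), 2.9057774543762207)
scene 144 [-78.  -67.5]
top 193 [-79.2 -62.9]
```

View pics/fin.png

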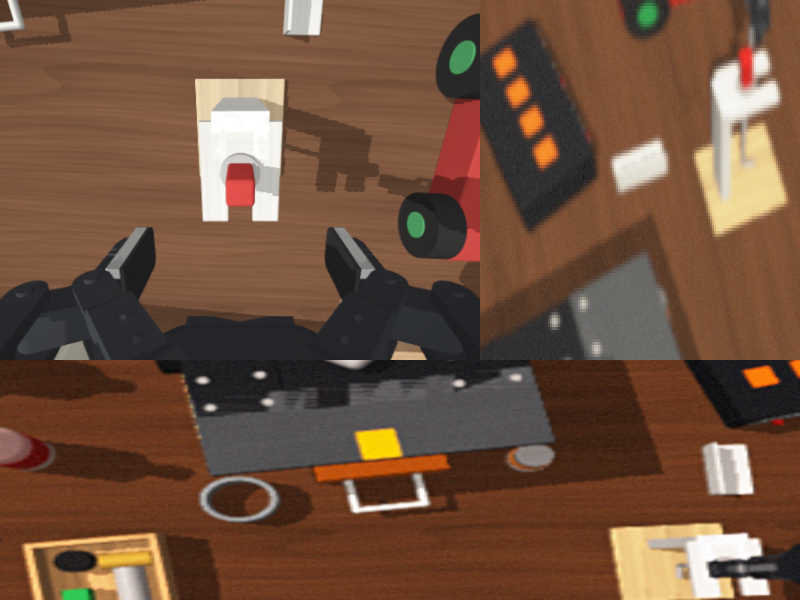

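The hook hangs in the slot with its handle top at (449, -320, 255), the same as at the start. The tray is out at its stop, the gripper is clear and the bystanders haven't moved.

```bash
python3 -c "
from rig import r
print(r.sign_off())"
```

```text
the job is handed in; nothing more can be done
None
```

I pulled the tray out to its end stop with the hook, hung the hook back upright in its stand, and handed the job in at about 19 s of the 56 s allowed; sign-off returned no verdict.

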